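Put the cleaned microscope parts back in their docks

TASK

The cleaned microscope parts are scattered over the bench: condenser, objective, camera head and analyser slide. Put each one upright into the green dock whose recess has its own shape and size (large round, small round, square, long), sitting flat on the recess floor inside the rim. Set them down gently without dropping any, and do not knock over the mug or the amber bottle.

Things in the scene. Friction and masses are not known exactly. Their poses are not given: they have to be found in the camera images.
- condenser: Condenser, a squat stepped round part of black plastic with steel rings: foot 60 mm diameter and 20 mm high, on it a neck of 40 mm diameter up to 50 mm, with a glass lens on top; about 0.25 kg. Grip it by the neck. Stands upright on the bench at the start. Origin: centre of the underside; z up along its axis.
- objective: Objective, a slim steel barrel: 32 mm diameter up to 38 mm height, then tapering to 18 mm at the top, 50 mm tall in all; about 0.15 kg. Stands upright at the start. Origin: centre of the underside; z up along its axis.
- camera: Camera head, a white square box 50 x 50 mm and 44 mm high with a black round mount (28 mm diameter, 8 mm high) on top, 52 mm in all; about 0.22 kg. Stands upright at the start, any yaw. Origin: centre of the underside; x and y along its sides, z up.
- slider: Analyser slide, a flat aluminium bar 90 mm (x) x 24 mm (y) x 12 mm high with a glass window near each end, and on its middle a black grip block 40 mm (x) x 16 mm (y) that reaches up to 32 mm; about 0.10 kg. Lies flat, grip up, at the start, any yaw. Origin: centre of the underside; x along the bar, z up.
- dock_condenser: Large round dock, for the condenser: recess 76 mm diameter, 88 mm outside. All four docks are the same dark green plastic with a light grey floor, fixed to the bench; the recess floor is 4 mm and the rim top 10 mm above the bench, rim wall 6 mm thick. Origin: centre of the underside, on the bench; z up.
- dock_objective: Small round dock, for the objective: recess 48 mm diameter, 60 mm outside. All four docks are the same dark green plastic with a light grey floor, fixed to the bench; the recess floor is 4 mm and the rim top 10 mm above the bench, rim wall 6 mm thick. Origin: centre of the underside, on the bench; z up.
- dock_camera: Square dock, for the camera head: recess 66 x 66 mm, 78 x 78 mm outside, any yaw; x and y along its sides. All four docks are the same dark green plastic with a light grey floor, fixed to the bench; the recess floor is 4 mm and the rim top 10 mm above the bench, rim wall 6 mm thick. Origin: centre of the underside, on the bench; z up.
- dock_slider: Long dock, for the analyser slide: recess 106 mm (x) x 40 mm (y), 118 x 52 mm outside, any yaw; x along its length. Either way round will do. All four docks are the same dark green plastic with a light grey floor, fixed to the bench; the recess floor is 4 mm and the rim top 10 mm above the bench, rim wall 6 mm thick. Origin: centre of the underside, on the bench; z up.
- mug: Bystander: white ceramic mug, 74 mm diameter, 85 mm high, handle to its +y. Origin: centre of the underside. Not to be knocked over.
- bottle: Bystander: amber glass bottle of lens cleaner, 44 mm diameter, 100 mm high. Origin: centre of the underside. Not to be knocked over. (Also among the parts, unlisted: a black rubber air blower 50 mm diameter, 85 mm high, and a stone chip 48 mm wide, 27 mm high, near x 0.57, y 0.)
There are look-alikes about, which are no part of the job. Of the things shaped like the slider, the aluminium one is meant.

How it is judged:
By the outcome, as a careful person would: the job done as asked, in the order asked, and still so for the second after the job is handed in, with the robot touching nothing.
It also fails if it takes over 112 s, if anything falls off the work surface, if the arm or the gripper's body presses on something with over 40 N, if the wrist force passes 120 N, or if a joint passes its speed limit or range.

ROBOT

A 6-joint arm with a two-finger parallel gripper is mounted at the origin on the work surface. World frame = base frame: x ahead of the robot, y to its left, z up, the work surface at z = 0. Lengths are in m, angles in rad, forces in N, time in s.
With the tool pointing down it reaches from about 0.225 to 0.875 m from the base axis. Payload 3.4 kg.
Tool frame: the origin (TCP) lies at the very end of the fingers, on their centre line; the grasp point (between the pads) lies behind it (manip.grasp_offset is the z of the grasp point in the tool frame, in m); z points along the fingers, y is the line along which they close (so a half turn about z gives the same grasp; the last joint's range is limited). The gripper opens to 85 mm and grips with 20 to 120 N. Pads are 22 mm wide; open, the fingers measure 114 mm over their backs; the gripper's body (76 mm by 85 mm) begins 54 mm behind the grasp point. The pads swing forward as they close: fully open they stand 13 mm farther back than shut.
Start: joints at [1.117, 0.276, 1.505, -0, 1.361, -0.121], TCP at [0.188, 0.543, 0.231] pointing down, gripper open.
Joint ranges: [-2.89, 2.89], [-0.75, 2.08], [0.22, 2.7], [-1.18, 4.32], [0.11, 2.71], [-2.7, 2.7]. Speed limits (rad/s): [2.57, 2.57, 3.14, 3.14, 3.14, 3.14].

INTERFACE

Orientations are given as a unit quaternion [w, x, y, z].
In Python, from rig import manip gives the robot as it stands.
- The arm moves only by the shell command python3 -m pendant 'ROWS' [FORCE]. ROWS is JSON, a list of rows, each an object of numbers: "dx", "dy", "dz": the shift along the tool's x, y, z in m; "rx", "ry", "rz": the turn, a rotation vector about the tool's x, y, z in degrees; "hand": the finger opening in m, from 0 to 0.0854. In form: [{"dx": .., "dy": .., "dz": .., "rx": .., "ry": .., "rz": .., "hand": ..}, ...]. A call has 1 to 12 rows; each row shifts and turns the commanded pose from where the row before left it, along the tool's axes as they then stand; what a row does not reach is not made up. A row lasts 1/12 s, in which the tool goes at most 41.7 mm and 7.16 degrees, less where a joint would pass 70% of its speed; a pose out of reach is approached as far as the arm can. A call is refused whole if a number of a shift passes 0.0417 or a number of a turn 7.16, either way. A call with a gripper value outside its range is refused whole. The fingers move at their own pace and stop on an object; FORCE is the grip in N (left out, the last holds). Time passes only in rows, so rows that do not move let the fingers close. It gives the time, the measured TCP pose, the force, the opening and the grip force at its end, in the units of the state.
- manip.get_state(): the state, without advancing time (a new reading comes with each control period).
- manip.get_image(name): name is "scene" or "top"; returns a dict with "frame" (480x640x3 uint8, red, green, blue), "fx", "fy", "cx", "cy" (pixels), "position" and "attitude" of the camera in the world. Camera axes: x right, y up, looking along -z (the intrinsics and any distortion apply to the point x, -y, -z); pixel columns grow to the right and rows downward; lengths in m; the calibration is good to about 2 mm. A picture is of the moment at which its call begins. There is no depth.
- manip.sign_off(): hands the job in; it is judged then, once.
The state is a dict: "clock": time; "qpos": joint angles; "qd": joint speeds; "effort": joint torques, N m; "position": TCP position; "ee_rot": TCP orientation; "contact_force": force on the tool from outside, world axes, zero at the start; "moment": the same for the moment, N m; "width": finger opening in m; "gripper_force": force on a finger pad.
Only numpy, scipy, OpenCV 4.12 (cv2) and the standard library are available. Lean on these libraries where they do the work, as an engineer would, in place of code of your own. Each camera call takes 0.05 s, during which the arm holds its last target. There are 200 camera calls.

## Working session

There is one attempt and no reset: what is moved stays moved. The work goes in short steps, Python scripts to look and compute and a shell command to move; the robot and the scene stay as the last step left them, time stands still between calls to the robot, and variables do not carry over. Pictures are saved under pics/ and viewed, at most 14 in all, crops included, and the job is handed in when it is done.

```bash
mkdir -p pics; ls
python3 - <<'E'
from rig import manip
import cv2
s=manip.get_state()
for k in s: print(k,s[k])
print(manip.grasp_offset)
for n in("scene","top"):
    i=manip.get_image(n); cv2.imwrite(f"pics/{n}0.png",i["frame"][:,:,::-1]); print({k:v for k,v in i.items() if k!="frame"})
E
```

```text
pics
clock 0.0
qpos [ 1.11700642e+00  2.76581306e-01  1.50616344e+00  2.18465967e-05
  1.36071213e+00 -1.21038220e-01]
qd [ 2.85503600e-03  3.16021087e-05 -4.79470526e-04 -9.91670973e-05
  1.55719213e-03  5.62719348e-04]
effort [-5.36069147e-04 -4.16784096e+01 -2.45801371e+01 -3.15469160e-04
  1.11698429e-02  2.07694129e-06]
position [0.18759696 0.54295627 0.23043546]
ee_rot [-2.74471677e-04  1.65611518e-01  9.86190629e-01 -8.90848860e-04]
contact_force [ 0.20173582  0.09345668 -0.11290412]
moment [-0.00984558 -0.03005024 -0.02503295]
gripper_force 0.0
width 0.08500307715948341
-0.0187
{'fx': 557.4931885133603, 'fy': 557.4931885133603, 'cx': 311.0228677046191, 'cy': 239.3071607890225, 'position': array([1.4204933 , 0.04651613, 0.75192204]), 'attitude': array([0.6217484 , 0.27749384, 0.30049249, 0.66792991])}
{'fx': 581.7644058848276, 'fy': 581.7644058848276, 'cx': 312.02615051930263, 'cy': 233.923392594564, 'position': array([0.51555422, 0.01660275, 1.27238253]), 'attitude': array([-0.70377208, -0.02622376,  0.02831232,  0.7093769 ])}
```

View pics/top0.png

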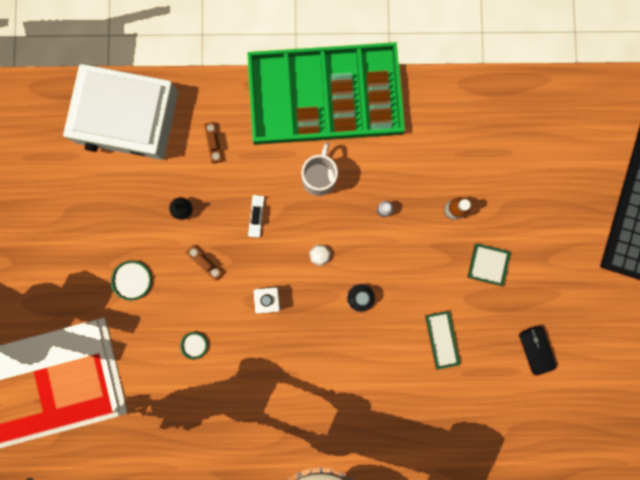

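View pics/scene0.png

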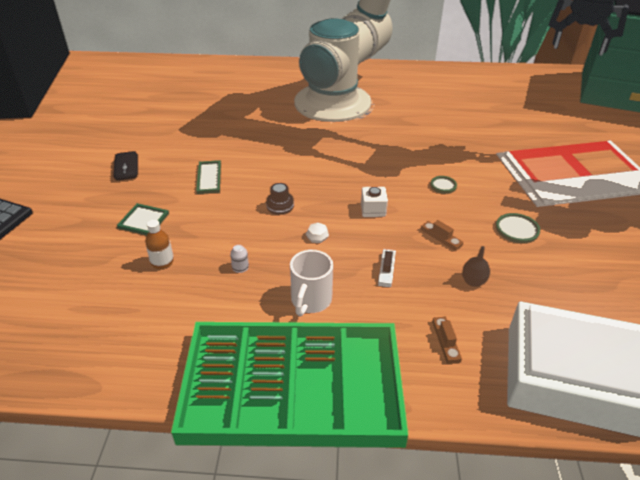

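The top view has +x up and +y to the left. Parts in it:
- condenser (361,298)
- objective (386,208)
- camera head (266,300)
- aluminium slide (257,216); the brown ones at (205,262) and (214,142) are look-alikes

Docks:
- large round (132,280)
- small round (194,345)
- square (490,264)
- long (443,340)

The scene view agrees with this. Next I'll measure them.

```bash
cat > h.py <<'E'
from rig import manip
import numpy as np, cv2
from scipy.spatial.transform import Rotation as R
def cam(n):
    i=manip.get_image(n); return i
def ray(i,uv,z):
    uv=np.atleast_2d(np.asarray(uv,float))
    d=np.c_[(uv[:,0]-i["cx"])/i["fx"],-(uv[:,1]-i["cy"])/i["fy"],-np.ones(len(uv))]
    w,x,y,q=i["attitude"]; d=R.from_quat([x,y,q,w]).apply(d)
    p=i["position"]; return p+d*((z-p[2])/d[:,2])[:,None]
def blob(i,c,r,wood=True):
    """largest non-wood contour near pixel c"""
    f=i["frame"]; h=cv2.cvtColor(f,cv2.COLOR_RGB2HSV)
    m=~((h[...,0]<22)&(h[...,1]>110)&(h[...,2]>25))
    m=m.astype(np.uint8)*255; k=np.zeros_like(m); u,v=c; k[v-r:v+r,u-r:u+r]=255
    m=cv2.morphologyEx(m&k,cv2.MORPH_OPEN,np.ones((3,3)))
    cs,_=cv2.findContours(m,cv2.RETR_EXTERNAL,cv2.CHAIN_APPROX_NONE)
    return max(cs,key=cv2.contourArea)
TOP=dict(condenser=((361,298),22,.02),objective=((386,208),20,.03),camera=((266,300),22,.044),slider=((257,216),30,.012),
 d_cond=((132,280),28,.01),d_obj=((194,345),22,.01),d_cam=((490,264),30,.01),d_sl=((443,340),36,.01))
SC=dict(condenser=((280,198),22,.02),objective=((239,258),20,.025),camera=((374,202),20,.026),slider=((387,267),24,.012),
 d_cond=((517,228),30,.005),d_obj=((443,184),20,.005),d_cam=((143,219),27,.005),d_sl=((208,176),24,.005))
def meas(i,name,T):
    c,r,z=T[name]; b=blob(i,c,r); p=ray(i,b[:,0],z)[:,:2]
    rect=cv2.minAreaRect((p*1000).astype(np.float32)); m=cv2.moments((p*1000).astype(np.float32).reshape(-1,1,2))
    return b,np.array([m["m10"],m["m01"]])/m["m00"],rect
E
python3 - <<'E'
from h import *
out=[]
for n,T in(("top",TOP),("scene",SC)):
    i=cam(n); g=i["frame"][:,:,::-1].copy(); print(n)
    for k in T:
        b,c,r=meas(i,k,T); print(k,c.round(1),"rect",np.round(r[0],1),np.round(r[1],1),round(r[2],1))
        u,v=T[k][0]; t=cv2.resize(g[v-36:v+36,u-36:u+36],None,fx=2.7,fy=2.7)
        cv2.polylines(t,[((b-[u-36,v-36])*2.7+1).astype(int)],True,(255,0,255),1); out.append(cv2.resize(t,(196,148*196//196)) if 0 else t[:,:])
cv2.imwrite("pics/c.png",cv2.resize(np.vstack([np.hstack(out[j:j+4]) for j in(0,4,8,12)]),(590,590)))
E
```

```text
top
condenser [475.  -90.1] rect [475.  -90.2] [53.1 53.6] 13.5
objective [ 665.8 -144.1] rect [ 666.3 -143.7] [32.4 30.3] 89.6
camera [472.6 109.2] rect [472.7 109.4] [52.4 53.5] 4.7
slider [653.6 134.2] rect [653.7 134.2] [27.8 92.8] 83.5
d_cond [516.4 404.8] rect [516.4 404.6] [86.6 81.9] 89.5
d_obj [376.1 268.3] rect [376.3 268.5] [58.  55.1] 89.5
d_cam [ 544.3 -370.9] rect [ 544.3 -370.9] [78.9 77.1] 76.0
d_sl [ 383.1 -265.9] rect [ 383.3 -266. ] [117.2  53.1] 10.4
scene
condenser [497.1 -84.5] rect [492.  -89.5] [58.4 55. ] 5.6
objective [ 670.2 -146.8] rect [ 668.9 -147.2] [78.4 32.7] 12.9
camera [476.7 108.9] rect [477.  109.6] [109.1  55.6] 0.4
slider [660.8 131.9] rect [660.8 131.7] [ 27.1 102.6] 83.3
d_cond [517.7 404.7] rect [518.  404.3] [85.8 94.7] 77.2
d_obj [376.3 267.9] rect [376.  268.4] [61.3 58.4] 3.9
d_cam [ 544.9 -373.8] rect [ 545.2 -370.3] [93. 87.] 76.4
d_sl [ 382.7 -269.1] rect [ 382.8 -269.3] [128.1  53.1] 9.3
```

View pics/c.png

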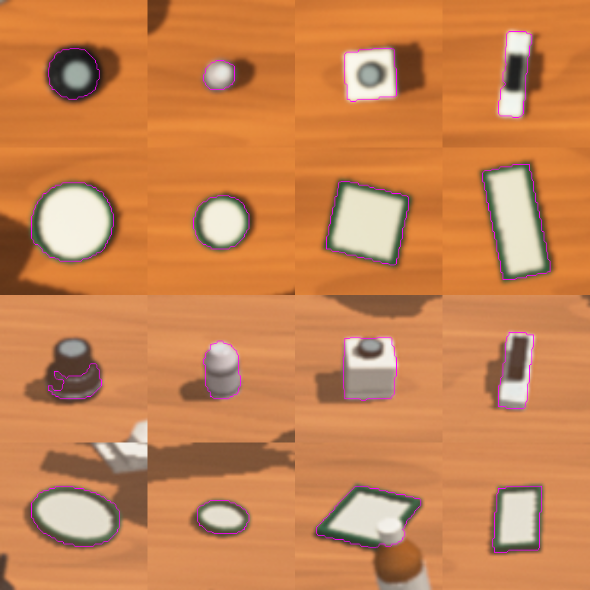

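The masks fit, and both views agree to about 3 mm. Positions in mm:

| Item | x | y | Yaw |
|---|---|---|---|
| condenser | 475 | -90 | – |
| objective | 666 | -144 | – |
| camera head | 472.5 | 109 | 4.7° |
| slide | 653.6 | 134 | -6.5° |
| large round dock | 516.5 | 405 | – |
| small round dock | 376 | 268 | – |
| square dock | 544 | -371 | -14° |
| long dock | 383 | -266 | 10.4° |

First I'll turn the tool so its y axis lies along world y.

```bash
cat > go.py <<'E'
import sys; from h import *
x,y,z,psi=map(float,sys.argv[1:5])  # mm, deg: target TCP and yaw of tool y
s=manip.get_state(); w,a,b,c=s["ee_rot"]; r=R.from_quat([a,b,c,w]); M=r.as_matrix()
d=M.T@(np.array([x,y,z])-s["position"]*1000)
p=np.degrees(np.arctan2(M[1,1],M[0,1]))
print("t",round(s["clock"],2),"pos",(s["position"]*1000).round(1),"psi",round(p,1),"tiltz",M[:,2].round(3),"-> tool d mm",d.round(1),"rz",round(p-psi,1),"F",s["contact_force"].round(1),"w",round(s["width"],4),"gf",round(s["gripper_force"],1))
E
python3 -m pendant '[{"rz":-6.4},{"rz":-6.4},{"rz":-6.3},{"dx":-0.016,"dy":-0.035},{"dx":-0.016,"dy":-0.035},{"dx":-0.016,"dy":-0.035},{"dx":-0.016,"dy":-0.035},{"dx":-0.016,"dy":-0.035},{"dx":-0.016,"dy":-0.035},{"dx":-0.016,"dy":-0.035},{"dx":-0.016,"dy":-0.035},{"dx":-0.016,"dy":-0.035}]' 40
python3 -m pendant '[{"dx":-0.016,"dy":-0.035},{"dx":-0.016,"dy":-0.035},{"dx":-0.016,"dy":-0.035},{"dx":-0.016,"dy":-0.035},{"dx":-0.016,"dy":-0.035},{"dx":-0.016,"dy":-0.035},{"dx":-0.016,"dy":-0.035},{"dx":-0.016,"dy":-0.035},{"dx":-0.016,"dy":-0.035},{},{}]'
python3 go.py 475 -90 90 90
```

```text
t 0.2 pos [187.7 543.2 230.8] psi 70.9 tiltz [-0.    -0.001 -1.   ] -> tool d mm [-478.4 -504.5  141.3] rz -19.1 F [-0.1  0.6 -0.2] w 0.0854 gf 0.0invalid input
invalid input
```

```bash
python3 -m pendant '[{"dx":0,"dy":0,"dz":0,"rx":0,"ry":0,"rz":-6.4,"hand":0.085}]' 40; echo; python3 -m pendant '[{"dx":0.0,"rz":-6.4}]'; echo;  python3 -m pendant '[{"rz":-6.3,"hand":0.085}]'; python3 go.py 475 -90 90 90
```

```text
clock: 0.28
position: [0.1878, 0.5433, 0.2309]
ee_rot: [-0.0, 0.109, 0.994, -0.0]
contact_force: [0.3, 0.4, -0.8]
width: 0.0849
gripper_force: 0.0


t 0.28 pos [187.8 543.3 230.9] psi 77.4 tiltz [-0.    -0.001 -1.   ] -> tool d mm [-418.1 -555.5  141.3] rz -12.6 F [ 0.3  0.4 -0.8] w 0.0849 gf 0.0invalid input
invalid input
```

All seven keys are required in every row.

```bash
python3 -m pendant '[{"dx":0,"dy":0,"dz":0,"rx":0,"ry":0,"rz":-6.3,"hand":0.085},{"dx":0,"dy":0,"dz":0,"rx":0,"ry":0,"rz":-6.3,"hand":0.085},{"dx":-0.016,"dy":-0.035,"dz":0,"rx":0,"ry":0,"rz":0,"hand":0.085},{"dx":-0.016,"dy":-0.035,"dz":0,"rx":0,"ry":0,"rz":0,"hand":0.085},{"dx":-0.016,"dy":-0.035,"dz":0,"rx":0,"ry":0,"rz":0,"hand":0.085},{"dx":-0.016,"dy":-0.035,"dz":0,"rx":0,"ry":0,"rz":0,"hand":0.085},{"dx":-0.016,"dy":-0.035,"dz":0,"rx":0,"ry":0,"rz":0,"hand":0.085},{"dx":-0.016,"dy":-0.035,"dz":0,"rx":0,"ry":0,"rz":0,"hand":0.085},{"dx":-0.016,"dy":-0.035,"dz":0,"rx":0,"ry":0,"rz":0,"hand":0.085},{"dx":-0.016,"dy":-0.035,"dz":0,"rx":0,"ry":0,"rz":0,"hand":0.085},{"dx":-0.016,"dy":-0.035,"dz":0,"rx":0,"ry":0,"rz":0,"hand":0.085}]'
python3 go.py 475 -90 90 90
python3 -m pendant '[{"dx":-0.016,"dy":-0.035,"dz":0,"rx":0,"ry":0,"rz":0,"hand":0.085},{"dx":-0.016,"dy":-0.035,"dz":0,"rx":0,"ry":0,"rz":0,"hand":0.085},{"dx":-0.016,"dy":-0.035,"dz":0,"rx":0,"ry":0,"rz":0,"hand":0.085},{"dx":-0.016,"dy":-0.035,"dz":0,"rx":0,"ry":0,"rz":0,"hand":0.085},{"dx":-0.016,"dy":-0.035,"dz":0,"rx":0,"ry":0,"rz":0,"hand":0.085},{"dx":-0.016,"dy":-0.035,"dz":0,"rx":0,"ry":0,"rz":0,"hand":0.085},{"dx":-0.016,"dy":-0.035,"dz":0,"rx":0,"ry":0,"rz":0,"hand":0.085},{"dx":-0.016,"dy":-0.035,"dz":0,"rx":0,"ry":0,"rz":0,"hand":0.085},{"dx":-0.016,"dy":-0.035,"dz":0,"rx":0,"ry":0,"rz":0,"hand":0.085},{"dx":0,"dy":0,"dz":0,"rx":0,"ry":0,"rz":0,"hand":0.085},{"dx":0,"dy":0,"dz":0,"rx":0,"ry":0,"rz":0,"hand":0.085}]'
python3 go.py 475 -90 90 90
```

```text
clock: 1.2
position: [0.3316, 0.2266, 0.2314]
ee_rot: [0.0, 0.0, 1.0, 0.0]
contact_force: [0.6, 1.1, -0.3]
width: 0.0852
gripper_force: 0.0
t 1.2 pos [331.6 226.6 231.4] psi 90.0 tiltz [ 0.001  0.    -1.   ] -> tool d mm [-143.5 -316.5  141.4] rz -0.0 F [ 0.6  1.1 -0.3] w 0.0852 gf 0.0
clock: 2.12
position: [0.4755, -0.0885, 0.2307]
ee_rot: [-0.001, 0.002, 1.0, 0.0]
contact_force: [0.2, -0.5, -0.6]
width: 0.0849
gripper_force: 0.0
t 2.12 pos [475.5 -88.5 230.7] psi 89.7 tiltz [-0.001  0.001 -1.   ] -> tool d mm [  0.4  -1.6 140.7] rz -0.3 F [ 0.2 -0.5 -0.6] w 0.0849 gf 0.0
```

```bash
python3 -m pendant '[{"dx":0,"dy":-0.0015,"dz":0.035,"rx":0,"ry":0,"rz":0,"hand":0.085},{"dx":0,"dy":0,"dz":0.035,"rx":0,"ry":0,"rz":0,"hand":0.085},{"dx":0,"dy":0,"dz":0.035,"rx":0,"ry":0,"rz":0,"hand":0.085},{"dx":0,"dy":0,"dz":0.035,"rx":0,"ry":0,"rz":0,"hand":0.085},{"dx":0,"dy":0,"dz":0.03,"rx":0,"ry":0,"rz":0,"hand":0.085},{"dx":0,"dy":0,"dz":0.02,"rx":0,"ry":0,"rz":0,"hand":0.085},{"dx":0,"dy":0,"dz":0.014,"rx":0,"ry":0,"rz":0,"hand":0.085},{"dx":0,"dy":0,"dz":0,"rx":0,"ry":0,"rz":0,"hand":0.085},{"dx":0,"dy":0,"dz":0,"rx":0,"ry":0,"rz":0,"hand":0.085}]'
python3 -m pendant '[{"dx":0,"dy":0,"dz":0,"rx":0,"ry":0,"rz":0,"hand":0.06},{"dx":0,"dy":0,"dz":0,"rx":0,"ry":0,"rz":0,"hand":0.05},{"dx":0,"dy":0,"dz":0,"rx":0,"ry":0,"rz":0,"hand":0.044},{"dx":0,"dy":0,"dz":0,"rx":0,"ry":0,"rz":0,"hand":0.03},{"dx":0,"dy":0,"dz":0,"rx":0,"ry":0,"rz":0,"hand":0.02},{"dx":0,"dy":0,"dz":0,"rx":0,"ry":0,"rz":0,"hand":0.02},{"dx":0,"dy":0,"dz":0,"rx":0,"ry":0,"rz":0,"hand":0.02},{"dx":0,"dy":0,"dz":0,"rx":0,"ry":0,"rz":0,"hand":0.02}]' 40
python3 go.py 475 -90 26 90
```

```text
clock: 2.87
position: [0.4742, -0.087, 0.0271]
ee_rot: [-0.001, -0.0, 1.0, 0.001]
contact_force: [-0.0, -0.4, 1.0]
width: 0.0846
gripper_force: 0.0
clock: 3.53
position: [0.476, -0.0888, 0.0287]
ee_rot: [0.001, 0.001, 1.0, -0.0]
contact_force: [-0.5, 0.6, 6.2]
width: 0.0384
gripper_force: 40.1
t 3.53 pos [476.  -88.8  28.7] psi 89.9 tiltz [ 0.002 -0.001 -1.   ] -> tool d mm [ 1.  -1.2  2.6] rz -0.1 F [-0.5  0.6  6.2] w 0.0384 gf 40.1
```

```bash
python3 -m pendant '[{"dx":0,"dy":0,"dz":-0.01,"rx":0,"ry":0,"rz":0,"hand":0.02},{"dx":0,"dy":0,"dz":-0.02,"rx":0,"ry":0,"rz":0,"hand":0.02},{"dx":0,"dy":0,"dz":-0.03,"rx":0,"ry":0,"rz":0,"hand":0.02},{"dx":0,"dy":0,"dz":-0.03,"rx":0,"ry":0,"rz":0,"hand":0.02},{"dx":0,"dy":0,"dz":-0.025,"rx":0,"ry":0,"rz":0,"hand":0.02},{"dx":0,"dy":0.01,"dz":-0.01,"rx":0,"ry":0,"rz":0,"hand":0.02},{"dx":-0.003,"dy":0.02,"dz":0,"rx":0,"ry":0,"rz":0,"hand":0.02},{"dx":-0.003,"dy":0.03,"dz":0,"rx":0,"ry":0,"rz":0,"hand":0.02},{"dx":-0.003,"dy":0.038,"dz":0,"rx":0,"ry":0,"rz":0,"hand":0.02},{"dx":-0.003,"dy":0.038,"dz":0,"rx":0,"ry":0,"rz":0,"hand":0.02},{"dx":-0.003,"dy":0.038,"dz":0,"rx":0,"ry":0,"rz":0,"hand":0.02},{"dx":-0.003,"dy":0.038,"dz":0,"rx":0,"ry":0,"rz":0,"hand":0.02}]'
python3 -m pendant '[{"dx":-0.003,"dy":0.038,"dz":0,"rx":0,"ry":0,"rz":0,"hand":0.02},{"dx":-0.003,"dy":0.038,"dz":0,"rx":0,"ry":0,"rz":0,"hand":0.02},{"dx":-0.003,"dy":0.038,"dz":0,"rx":0,"ry":0,"rz":0,"hand":0.02},{"dx":-0.003,"dy":0.038,"dz":0,"rx":0,"ry":0,"rz":0,"hand":0.02},{"dx":-0.003,"dy":0.038,"dz":0,"rx":0,"ry":0,"rz":0,"hand":0.02},{"dx":-0.003,"dy":0.038,"dz":0,"rx":0,"ry":0,"rz":0,"hand":0.02},{"dx":-0.003,"dy":0.03,"dz":0,"rx":0,"ry":0,"rz":0,"hand":0.02},{"dx":0,"dy":0.02,"dz":0,"rx":0,"ry":0,"rz":0,"hand":0.02},{"dx":0,"dy":0,"dz":0,"rx":0,"ry":0,"rz":0,"hand":0.02},{"dx":0,"dy":0,"dz":0,"rx":0,"ry":0,"rz":0,"hand":0.02}]'
python3 go.py 516.5 405 33 90
```

```text
clock: 4.53
position: [0.4919, 0.1259, 0.1513]
ee_rot: [-0.001, 0.001, 1.0, 0.0]
contact_force: [1.1, -0.8, -3.6]
width: 0.0386
gripper_force: 41.2
clock: 5.37
position: [0.513, 0.4026, 0.1505]
ee_rot: [-0.001, -0.001, 1.0, -0.001]
contact_force: [0.1, -0.2, -2.7]
width: 0.0384
gripper_force: 41.3
t 5.37 pos [513.  402.6 150.5] psi 90.1 tiltz [-0.003 -0.002 -1.   ] -> tool d mm [ -3.8   2.6 117.5] rz 0.1 F [ 0.1 -0.2 -2.7] w 0.0384 gf 41.3
```

```bash
python3 -m pendant '[{"dx":-0.003,"dy":0.0025,"dz":0.02,"rx":0,"ry":0,"rz":0,"hand":0.02},{"dx":0,"dy":0,"dz":0.03,"rx":0,"ry":0,"rz":0,"hand":0.02},{"dx":0,"dy":0,"dz":0.03,"rx":0,"ry":0,"rz":0,"hand":0.02},{"dx":0,"dy":0,"dz":0.015,"rx":0,"ry":0,"rz":0,"hand":0.02},{"dx":0,"dy":0,"dz":0.01,"rx":0,"ry":0,"rz":0,"hand":0.02},{"dx":0,"dy":0,"dz":0,"rx":0,"ry":0,"rz":0,"hand":0.02},{"dx":0,"dy":0,"dz":0,"rx":0,"ry":0,"rz":0,"hand":0.02}]'
python3 go.py 516.5 405 33 90
python3 - <<'E'
from h import *
i=cam("scene"); g=i["frame"][:,:,::-1]
a=cv2.resize(g[150:290,420:620],(700,490)); cv2.imwrite("pics/d1.png",a)
E
```

```text
clock: 5.95
position: [0.5177, 0.4034, 0.0473]
ee_rot: [-0.0, 0.001, 1.0, -0.0]
contact_force: [-0.4, 1.0, -2.1]
width: 0.0382
gripper_force: 41.3
t 5.95 pos [517.7 403.4  47.3] psi 89.9 tiltz [-0. -0. -1.] -> tool d mm [ 1.2  1.6 14.3] rz -0.1 F [-0.4  1.  -2.1] w 0.0382 gf 41.3
```

View pics/d1.png

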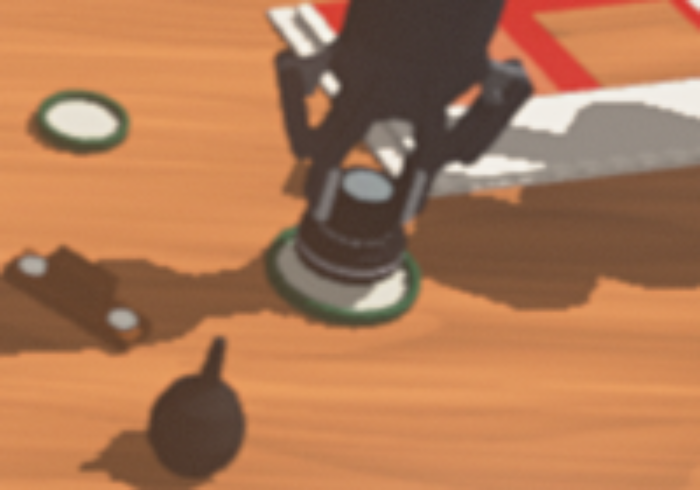

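The condenser hangs upright over the large dock, about 15 mm up, with its foot at (350,260) in the crop and the dock centre at (343,278). I'll lower it.

```bash
python3 -m pendant '[{"dx":0,"dy":0.001,"dz":0.006,"rx":0,"ry":0,"rz":0,"hand":0.02},{"dx":0,"dy":0,"dz":0.004,"rx":0,"ry":0,"rz":0,"hand":0.02},{"dx":0,"dy":0,"dz":0.002,"rx":0,"ry":0,"rz":0,"hand":0.02},{"dx":0,"dy":0,"dz":0,"rx":0,"ry":0,"rz":0,"hand":0.02}]'
python3 -m pendant '[{"dx":0,"dy":0,"dz":0.0015,"rx":0,"ry":0,"rz":0,"hand":0.02},{"dx":0,"dy":0,"dz":0,"rx":0,"ry":0,"rz":0,"hand":0.02}]'
python3 -m pendant '[{"dx":0,"dy":0,"dz":0.0015,"rx":0,"ry":0,"rz":0,"hand":0.02},{"dx":0,"dy":0,"dz":0,"rx":0,"ry":0,"rz":0,"hand":0.02}]'
```

```text
clock: 6.33
position: [0.5174, 0.405, 0.0351]
ee_rot: [-0.0, 0.001, 1.0, -0.0]
contact_force: [-0.1, -0.1, -2.7]
width: 0.0383
gripper_force: 41.3
clock: 6.5
position: [0.5177, 0.4051, 0.0338]
ee_rot: [-0.0, 0.001, 1.0, 0.0]
contact_force: [0.4, 0.6, -3.0]
width: 0.0384
gripper_force: 41.3
clock: 6.67
position: [0.5179, 0.4053, 0.0328]
ee_rot: [0.0, 0.001, 1.0, 0.0]
contact_force: [0.2, 0.5, -0.2]
width: 0.0382
gripper_force: 41.5
```

```bash
python3 -m pendant '[{"dx":0,"dy":0,"dz":0.001,"rx":0,"ry":0,"rz":0,"hand":0.02},{"dx":0,"dy":0,"dz":0,"rx":0,"ry":0,"rz":0,"hand":0.042},{"dx":0,"dy":0,"dz":0,"rx":0,"ry":0,"rz":0,"hand":0.05},{"dx":0,"dy":0,"dz":0,"rx":0,"ry":0,"rz":0,"hand":0.07},{"dx":0,"dy":0,"dz":0,"rx":0,"ry":0,"rz":0,"hand":0.07}]'
python3 -m pendant '[{"dx":0,"dy":0,"dz":-0.02,"rx":0,"ry":0,"rz":0,"hand":0.07},{"dx":0,"dy":0,"dz":-0.035,"rx":0,"ry":0,"rz":0,"hand":0.07},{"dx":0,"dy":0,"dz":-0.04,"rx":0,"ry":0,"rz":0,"hand":0.07},{"dx":0,"dy":0,"dz":-0.04,"rx":0,"ry":0,"rz":0,"hand":0.07},{"dx":0,"dy":-0.02,"dz":-0.02,"rx":0,"ry":0,"rz":0,"hand":0.07},{"dx":-0.01,"dy":-0.037,"dz":0,"rx":0,"ry":0,"rz":0,"hand":0.07},{"dx":-0.01,"dy":-0.037,"dz":0,"rx":0,"ry":0,"rz":0,"hand":0.07},{"dx":-0.01,"dy":-0.037,"dz":0,"rx":0,"ry":0,"rz":0,"hand":0.07},{"dx":-0.01,"dy":-0.037,"dz":0,"rx":0,"ry":0,"rz":0,"hand":0.07},{"dx":-0.01,"dy":-0.037,"dz":0,"rx":0,"ry":0,"rz":0,"hand":0.07},{"dx":-0.01,"dy":-0.037,"dz":0,"rx":0,"ry":0,"rz":0,"hand":0.07},{"dx":-0.01,"dy":-0.037,"dz":0,"rx":0,"ry":0,"rz":0,"hand":0.07}]'
python3 -m pendant '[{"dx":-0.01,"dy":-0.037,"dz":0,"rx":0,"ry":0,"rz":0,"hand":0.07},{"dx":-0.01,"dy":-0.037,"dz":0,"rx":0,"ry":0,"rz":0,"hand":0.07},{"dx":-0.01,"dy":-0.037,"dz":0,"rx":0,"ry":0,"rz":0,"hand":0.07},{"dx":-0.01,"dy":-0.037,"dz":0,"rx":0,"ry":0,"rz":0,"hand":0.07},{"dx":-0.01,"dy":-0.037,"dz":0,"rx":0,"ry":0,"rz":0,"hand":0.07},{"dx":-0.01,"dy":-0.037,"dz":0,"rx":0,"ry":0,"rz":0,"hand":0.07},{"dx":-0.01,"dy":-0.037,"dz":0,"rx":0,"ry":0,"rz":0,"hand":0.07},{"dx":-0.005,"dy":-0.01,"dz":0,"rx":0,"ry":0,"rz":0,"hand":0.07},{"dx":0,"dy":0,"dz":0,"rx":0,"ry":0,"rz":0,"hand":0.07},{"dx":0,"dy":0,"dz":0,"rx":0,"ry":0,"rz":0,"hand":0.07}]'
python3 go.py 666 -144 14 90
python3 - <<'E'
from h import *
i=cam("top"); g=i["frame"][:,:,::-1]
cv2.imwrite("pics/t2.png",g)
for k in("d_cond",):
  u,v=132,280; h=cv2.cvtColor(i["frame"],cv2.COLOR_RGB2GRAY)[v-25:v+25,u-25:u+25]
  m=(h<70).astype(np.uint8); m=cv2.morphologyEx(m,cv2.MORPH_OPEN,np.ones((5,5))); n,l,s,c=cv2.connectedComponentsWithStats(m); print(s,c+[u-25,v-25])
  for q in c[1:]: print(ray(i,q+[u-25,v-25],.024))
E
```

```text
clock: 7.08
position: [0.5179, 0.4052, 0.0314]
ee_rot: [0.0, 0.001, 1.0, 0.0]
contact_force: [-0.0, -0.4, -0.1]
width: 0.0696
gripper_force: 0.0
clock: 8.08
position: [0.5875, 0.1242, 0.1864]
ee_rot: [0.0, 0.001, 1.0, 0.0]
contact_force: [0.6, -0.4, -0.8]
width: 0.0698
gripper_force: 0.0
clock: 8.92
position: [0.6618, -0.1431, 0.1857]
ee_rot: [-0.001, 0.001, 1.0, 0.001]
contact_force: [-0.6, 0.6, 0.2]
width: 0.0698
gripper_force: 0.0
t 8.92 pos [ 661.8 -143.1  185.7] psi 89.9 tiltz [-0.001  0.001 -1.   ] -> tool d mm [ -4.4  -1.2 171.7] rz -0.1 F [-0.6  0.6  0.2] w 0.0698 gf 0.0
[[   0    0   50   50 2077]
 [  19   13   18   25  341]
 [  42   18    5    8   40]
 [   0   30    4   12   42]] [[131.08618199 279.28117477]
 [134.59237537 279.82991202]
 [151.         276.5       ]
 [108.28571429 290.5       ]]
[[0.51659177 0.39256905 0.024     ]]
[[0.52341031 0.3576187  0.024     ]]
[[0.49433722 0.4483161  0.024     ]]
```

View pics/t2.png

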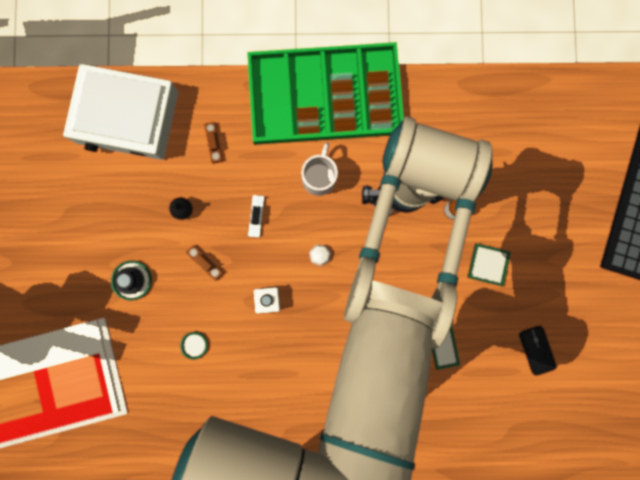

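Condenser sits in its dock at (131,280); the arm is over the objective and the bystanders are unchanged. Now the objective.

```bash
python3 -m pendant '[{"dx":-0.0044,"dy":-0.001,"dz":0.02,"rx":0,"ry":0,"rz":0,"hand":0.07},{"dx":0,"dy":0,"dz":0.035,"rx":0,"ry":0,"rz":0,"hand":0.07},{"dx":0,"dy":0,"dz":0.035,"rx":0,"ry":0,"rz":0,"hand":0.07},{"dx":0,"dy":0,"dz":0.03,"rx":0,"ry":0,"rz":0,"hand":0.07},{"dx":0,"dy":0,"dz":0.025,"rx":0,"ry":0,"rz":0,"hand":0.07},{"dx":0,"dy":0,"dz":0.015,"rx":0,"ry":0,"rz":0,"hand":0.07},{"dx":0,"dy":0,"dz":0.01,"rx":0,"ry":0,"rz":0,"hand":0.07},{"dx":0,"dy":0,"dz":0,"rx":0,"ry":0,"rz":0,"hand":0.07},{"dx":0,"dy":0,"dz":0,"rx":0,"ry":0,"rz":0,"hand":0.06}]'
python3 go.py 666 -144 14 90
python3 -m pendant '[{"dx":0,"dy":0,"dz":0,"rx":0,"ry":0,"rz":0,"hand":0.05},{"dx":0,"dy":0,"dz":0,"rx":0,"ry":0,"rz":0,"hand":0.04},{"dx":0,"dy":0,"dz":0,"rx":0,"ry":0,"rz":0,"hand":0.035},{"dx":0,"dy":0,"dz":0,"rx":0,"ry":0,"rz":0,"hand":0.03},{"dx":0,"dy":0,"dz":0,"rx":0,"ry":0,"rz":0,"hand":0.02},{"dx":0,"dy":0,"dz":0,"rx":0,"ry":0,"rz":0,"hand":0.02},{"dx":0,"dy":0,"dz":0,"rx":0,"ry":0,"rz":0,"hand":0.02},{"dx":0,"dy":0,"dz":0,"rx":0,"ry":0,"rz":0,"hand":0.02}]' 40
python3 go.py 666 -144 14 90
```

```text
clock: 9.72
position: [0.6666, -0.1428, 0.0167]
ee_rot: [0.0, -0.0, 1.0, 0.0]
contact_force: [0.7, -0.2, 0.1]
width: 0.0608
gripper_force: 0.0
t 9.72 pos [ 666.6 -142.8   16.7] psi 90.0 tiltz [ 0.  0. -1.] -> tool d mm [ 0.6 -1.2  2.7] rz 0.0 F [ 0.7 -0.2  0.1] w 0.0608 gf 0.0
clock: 10.38
position: [0.6674, -0.1446, 0.0181]
ee_rot: [0.001, 0.001, 1.0, -0.0]
contact_force: [-1.6, 0.1, 6.4]
width: 0.0304
gripper_force: 39.3
t 10.38 pos [ 667.4 -144.6   18.1] psi 89.9 tiltz [ 0.003 -0.001 -1.   ] -> tool d mm [1.4 0.6 4.1] rz -0.1 F [-1.6  0.1  6.4] w 0.0304 gf 39.3
```

```bash
python3 -m pendant '[{"dx":0,"dy":0,"dz":-0.01,"rx":0,"ry":0,"rz":0,"hand":0.02},{"dx":0,"dy":0,"dz":-0.02,"rx":0,"ry":0,"rz":0,"hand":0.02},{"dx":0,"dy":0,"dz":-0.03,"rx":0,"ry":0,"rz":0,"hand":0.02},{"dx":0,"dy":0,"dz":-0.03,"rx":0,"ry":0,"rz":0,"hand":0.02},{"dx":0,"dy":0,"dz":-0.03,"rx":0,"ry":0,"rz":0,"hand":0.02},{"dx":0.006,"dy":0.009,"dz":-0.01,"rx":0,"ry":0,"rz":0,"hand":0.02},{"dx":0.015,"dy":0.021,"dz":0,"rx":0,"ry":0,"rz":0,"hand":0.02},{"dx":0.022,"dy":0.031,"dz":0,"rx":0,"ry":0,"rz":0,"hand":0.02},{"dx":0.022,"dy":0.031,"dz":0,"rx":0,"ry":0,"rz":0,"hand":0.02},{"dx":0.022,"dy":0.031,"dz":0,"rx":0,"ry":0,"rz":0,"hand":0.02},{"dx":0.022,"dy":0.031,"dz":0,"rx":0,"ry":0,"rz":0,"hand":0.02},{"dx":0.022,"dy":0.031,"dz":0,"rx":0,"ry":0,"rz":0,"hand":0.02}]'
python3 go.py 376 268 40 90
python3 -m pendant '[{"dx":0.022,"dy":0.031,"dz":0,"rx":0,"ry":0,"rz":0,"hand":0.02},{"dx":0.022,"dy":0.031,"dz":0,"rx":0,"ry":0,"rz":0,"hand":0.02},{"dx":0.022,"dy":0.031,"dz":0,"rx":0,"ry":0,"rz":0,"hand":0.02},{"dx":0.022,"dy":0.031,"dz":0,"rx":0,"ry":0,"rz":0,"hand":0.02},{"dx":0.022,"dy":0.031,"dz":0,"rx":0,"ry":0,"rz":0,"hand":0.02},{"dx":0.022,"dy":0.031,"dz":0,"rx":0,"ry":0,"rz":0,"hand":0.02},{"dx":0.018,"dy":0.026,"dz":0,"rx":0,"ry":0,"rz":0,"hand":0.02},{"dx":0.01,"dy":0.015,"dz":0,"rx":0,"ry":0,"rz":0,"hand":0.02},{"dx":0,"dy":0,"dz":0,"rx":0,"ry":0,"rz":0,"hand":0.02},{"dx":0,"dy":0,"dz":0,"rx":0,"ry":0,"rz":0,"hand":0.02}]'
python3 go.py 376 268 30 90
```

```text
clock: 11.38
position: [0.5327, 0.0429, 0.1453]
ee_rot: [-0.001, 0.001, 1.0, 0.0]
contact_force: [-0.2, 0.5, -1.7]
width: 0.0304
gripper_force: 40.0
t 11.38 pos [532.7  42.9 145.3] psi 89.9 tiltz [-0.002  0.001 -1.   ] -> tool d mm [156.9 224.7 105.9] rz -0.1 F [-0.2  0.5 -1.7] w 0.0304 gf 40.0
clock: 12.22
position: [0.3742, 0.2685, 0.1457]
ee_rot: [-0.001, -0.001, 1.0, -0.0]
contact_force: [0.3, -0.7, -1.6]
width: 0.0302
gripper_force: 40.0
t 12.22 pos [374.2 268.5 145.7] psi 90.1 tiltz [-0.001 -0.001 -1.   ] -> tool d mm [ -1.9  -0.4 115.7] rz 0.1 F [ 0.3 -0.7 -1.6] w 0.0302 gf 40.0
```

Objective held (1.6 N). I'll lower it to about 30 mm and look, then seat it.

```bash
python3 -m pendant '[{"dx":-0.0018,"dy":0,"dz":0.02,"rx":0,"ry":0,"rz":0,"hand":0.02},{"dx":0,"dy":0,"dz":0.035,"rx":0,"ry":0,"rz":0,"hand":0.02},{"dx":0,"dy":0,"dz":0.03,"rx":0,"ry":0,"rz":0,"hand":0.02},{"dx":0,"dy":0,"dz":0.018,"rx":0,"ry":0,"rz":0,"hand":0.02},{"dx":0,"dy":0,"dz":0.01,"rx":0,"ry":0,"rz":0,"hand":0.02},{"dx":0,"dy":0,"dz":0,"rx":0,"ry":0,"rz":0,"hand":0.02},{"dx":0,"dy":0,"dz":0,"rx":0,"ry":0,"rz":0,"hand":0.02}]'
python3 go.py 376 268.3 22 90
python3 - <<'E'
from h import *
i=cam("scene"); g=i["frame"][:,:,::-1]
cv2.imwrite("pics/d2.png",cv2.resize(g[130:260,400:580],(720,520)))
E
```

```text
clock: 12.8
position: [0.3778, 0.2672, 0.0328]
ee_rot: [-0.001, 0.001, 1.0, -0.001]
contact_force: [0.5, 0.3, -1.3]
width: 0.0302
gripper_force: 40.0
t 12.8 pos [377.8 267.2  32.8] psi 89.9 tiltz [-0.001 -0.001 -1.   ] -> tool d mm [ 1.8  1.1 10.8] rz -0.1 F [ 0.5  0.3 -1.3] w 0.0302 gf 40.0
```

View pics/d2.png

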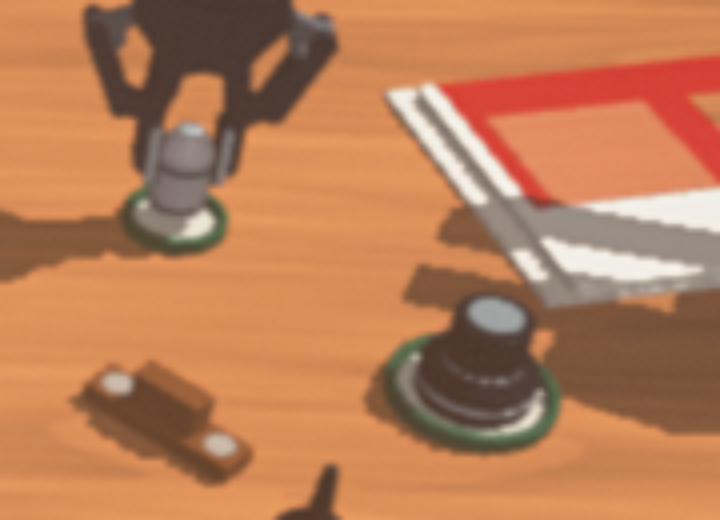

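The condenser sits upright inside its rim (crop 478,385). The objective hangs over the small dock (180,200). I'll seat it.

```bash
python3 -m pendant '[{"dx":0.001,"dy":0.001,"dz":0.005,"rx":0,"ry":0,"rz":0,"hand":0.02},{"dx":0,"dy":0,"dz":0.003,"rx":0,"ry":0,"rz":0,"hand":0.02},{"dx":0,"dy":0,"dz":0,"rx":0,"ry":0,"rz":0,"hand":0.02},{"dx":0,"dy":0,"dz":0,"rx":0,"ry":0,"rz":0,"hand":0.02}]'
python3 -m pendant '[{"dx":0,"dy":0,"dz":0.0015,"rx":0,"ry":0,"rz":0,"hand":0.02},{"dx":0,"dy":0,"dz":0,"rx":0,"ry":0,"rz":0,"hand":0.02}]'
python3 -m pendant '[{"dx":0,"dy":0,"dz":0.0015,"rx":0,"ry":0,"rz":0,"hand":0.02},{"dx":0,"dy":0,"dz":0,"rx":0,"ry":0,"rz":0,"hand":0.02}]'
python3 go.py 376 268.3 22 90
```

```text
clock: 13.18
position: [0.3768, 0.2693, 0.0255]
ee_rot: [0.0, 0.001, 1.0, 0.0]
contact_force: [-0.7, -0.4, -1.3]
width: 0.0301
gripper_force: 40.0
clock: 13.35
position: [0.3768, 0.2693, 0.0239]
ee_rot: [0.0, 0.0, 1.0, 0.0]
contact_force: [-0.4, -0.8, -1.8]
width: 0.0299
gripper_force: 40.0
clock: 13.52
position: [0.3767, 0.2693, 0.0222]
ee_rot: [-0.0, 0.001, 1.0, 0.0]
contact_force: [-0.4, -0.5, -1.1]
width: 0.0304
gripper_force: 40.0
t 13.52 pos [376.7 269.3  22.2] psi 89.9 tiltz [-0.  0. -1.] -> tool d mm [ 0.7 -1.   0.2] rz -0.1 F [-0.4 -0.5 -1.1] w 0.0304 gf 40.0
```

```bash
python3 -m pendant '[{"dx":0,"dy":0,"dz":0.001,"rx":0,"ry":0,"rz":0,"hand":0.02},{"dx":0,"dy":0,"dz":0,"rx":0,"ry":0,"rz":0,"hand":0.02}]'
python3 -m pendant '[{"dx":0,"dy":0,"dz":0.0005,"rx":0,"ry":0,"rz":0,"hand":0.02},{"dx":0,"dy":0,"dz":0,"rx":0,"ry":0,"rz":0,"hand":0.02}]'
```

```text
clock: 13.68
position: [0.3767, 0.2693, 0.022]
ee_rot: [0.0, 0.001, 1.0, 0.0]
contact_force: [-1.7, -0.4, 6.1]
width: 0.0307
gripper_force: 40.8
clock: 13.85
position: [0.3767, 0.2693, 0.022]
ee_rot: [0.0, 0.001, 1.0, 0.0]
contact_force: [-3.4, -1.8, 10.5]
width: 0.03
gripper_force: 41.3
```

```bash
python3 -m pendant '[{"dx":0,"dy":0,"dz":-0.0008,"rx":0,"ry":0,"rz":0,"hand":0.02},{"dx":0,"dy":0,"dz":0,"rx":0,"ry":0,"rz":0,"hand":0.034},{"dx":0,"dy":0,"dz":0,"rx":0,"ry":0,"rz":0,"hand":0.05},{"dx":0,"dy":0,"dz":0,"rx":0,"ry":0,"rz":0,"hand":0.06},{"dx":0,"dy":0,"dz":0,"rx":0,"ry":0,"rz":0,"hand":0.06},{"dx":0,"dy":0,"dz":-0.02,"rx":0,"ry":0,"rz":0,"hand":0.06},{"dx":0,"dy":0,"dz":-0.035,"rx":0,"ry":0,"rz":0,"hand":0.07},{"dx":0,"dy":0,"dz":-0.04,"rx":0,"ry":0,"rz":0,"hand":0.075}]'
python3 -m pendant '[{"dx":-0.008,"dy":-0.013,"dz":-0.02,"rx":0,"ry":0,"rz":0,"hand":0.078},{"dx":-0.016,"dy":-0.026,"dz":0,"rx":0,"ry":0,"rz":0,"hand":0.078},{"dx":-0.016,"dy":-0.027,"dz":0,"rx":0,"ry":0,"rz":0,"hand":0.078},{"dx":-0.016,"dy":-0.027,"dz":0,"rx":0,"ry":0,"rz":0,"hand":0.078},{"dx":-0.016,"dy":-0.027,"dz":0,"rx":0,"ry":0,"rz":0,"hand":0.078},{"dx":-0.016,"dy":-0.027,"dz":0,"rx":0,"ry":0,"rz":0,"hand":0.078},{"dx":-0.008,"dy":-0.013,"dz":0,"rx":0,"ry":0,"rz":-4.7,"hand":0.078},{"dx":0,"dy":0,"dz":0,"rx":0,"ry":0,"rz":0,"hand":0.078},{"dx":0,"dy":0,"dz":0,"rx":0,"ry":0,"rz":0,"hand":0.078}]'
python3 go.py 472.5 109.2 16 94.7
```

```text
clock: 14.52
position: [0.375, 0.2684, 0.1159]
ee_rot: [-0.003, 0.001, 1.0, -0.001]
contact_force: [1.0, -0.0, 0.4]
width: 0.0748
gripper_force: 0.0
clock: 15.27
position: [0.4725, 0.1087, 0.1363]
ee_rot: [-0.0, -0.039, 0.999, 0.0]
contact_force: [-0.1, 0.2, 0.0]
width: 0.0776
gripper_force: 0.0
t 15.27 pos [472.5 108.7 136.3] psi 94.4 tiltz [-0.001  0.001 -1.   ] -> tool d mm [-1.000e-01  5.000e-01  1.203e+02] rz -0.3 F [-0.1  0.2  0. ] w 0.0776 gf 0.0
```

```bash
python3 -m pendant '[{"dx":0,"dy":0,"dz":0.02,"rx":0,"ry":0,"rz":0,"hand":0.078},{"dx":0,"dy":0,"dz":0.03,"rx":0,"ry":0,"rz":0,"hand":0.078},{"dx":0,"dy":0,"dz":0.03,"rx":0,"ry":0,"rz":0,"hand":0.078},{"dx":0,"dy":0,"dz":0.02,"rx":0,"ry":0,"rz":0,"hand":0.078},{"dx":0,"dy":0,"dz":0.013,"rx":0,"ry":0,"rz":0,"hand":0.078},{"dx":0,"dy":0,"dz":0.007,"rx":0,"ry":0,"rz":0,"hand":0.078},{"dx":0,"dy":0,"dz":0,"rx":0,"ry":0,"rz":0,"hand":0.075},{"dx":0,"dy":0,"dz":0,"rx":0,"ry":0,"rz":0,"hand":0.068}]'
python3 go.py 472.5 109.2 16 94.7
python3 -m pendant '[{"dx":0,"dy":0,"dz":0,"rx":0,"ry":0,"rz":0,"hand":0.06},{"dx":0,"dy":0,"dz":0,"rx":0,"ry":0,"rz":0,"hand":0.054},{"dx":0,"dy":0,"dz":0,"rx":0,"ry":0,"rz":0,"hand":0.05},{"dx":0,"dy":0,"dz":0,"rx":0,"ry":0,"rz":0,"hand":0.04},{"dx":0,"dy":0,"dz":0,"rx":0,"ry":0,"rz":0,"hand":0.035},{"dx":0,"dy":0,"dz":0,"rx":0,"ry":0,"rz":0,"hand":0.035},{"dx":0,"dy":0,"dz":0,"rx":0,"ry":0,"rz":0,"hand":0.035}]' 40
python3 go.py 472.5 109.2 16 90
```

```text
clock: 15.93
position: [0.4724, 0.1099, 0.0168]
ee_rot: [-0.0, -0.041, 0.999, 0.0]
contact_force: [0.2, -0.3, 0.2]
width: 0.0679
gripper_force: 0.0
t 15.93 pos [472.4 109.9  16.8] psi 94.7 tiltz [-0.  0. -1.] -> tool d mm [-0.1 -0.7  0.8] rz -0.0 F [ 0.2 -0.3  0.2] w 0.0679 gf 0.0
clock: 16.52
position: [0.4734, 0.1092, 0.0178]
ee_rot: [0.001, -0.04, 0.999, 0.0]
contact_force: [-1.0, -0.1, 6.0]
width: 0.0492
gripper_force: 42.7
t 16.52 pos [473.4 109.2  17.8] psi 94.6 tiltz [ 0.002  0.    -1.   ] -> tool d mm [0.9 0.1 1.7] rz 4.6 F [-1.  -0.1  6. ] w 0.0492 gf 42.7
```

```bash
python3 -m pendant '[{"dx":0,"dy":0,"dz":-0.01,"rx":0,"ry":0,"rz":0,"hand":0.035},{"dx":0,"dy":0,"dz":-0.02,"rx":0,"ry":0,"rz":0,"hand":0.035},{"dx":0,"dy":0,"dz":-0.03,"rx":0,"ry":0,"rz":2.3,"hand":0.035},{"dx":0,"dy":0,"dz":-0.03,"rx":0,"ry":0,"rz":2.3,"hand":0.035},{"dx":0,"dy":0,"dz":-0.03,"rx":0,"ry":0,"rz":0,"hand":0.035},{"dx":-0.002,"dy":-0.01,"dz":-0.01,"rx":0,"ry":0,"rz":0,"hand":0.035},{"dx":-0.004,"dy":-0.025,"dz":0,"rx":0,"ry":0,"rz":0,"hand":0.035},{"dx":-0.0055,"dy":-0.037,"dz":0,"rx":0,"ry":0,"rz":0,"hand":0.035},{"dx":-0.0055,"dy":-0.037,"dz":0,"rx":0,"ry":0,"rz":0,"hand":0.035},{"dx":-0.0055,"dy":-0.037,"dz":0,"rx":0,"ry":0,"rz":0,"hand":0.035},{"dx":-0.0055,"dy":-0.037,"dz":0,"rx":0,"ry":0,"rz":0,"hand":0.035},{"dx":-0.0055,"dy":-0.037,"dz":0,"rx":0,"ry":0,"rz":0,"hand":0.035}]'
python3 -m pendant '[{"dx":-0.0055,"dy":-0.037,"dz":0,"rx":0,"ry":0,"rz":0,"hand":0.035},{"dx":-0.0055,"dy":-0.037,"dz":0,"rx":0,"ry":0,"rz":0,"hand":0.035},{"dx":-0.0055,"dy":-0.037,"dz":0,"rx":0,"ry":0,"rz":0,"hand":0.035},{"dx":-0.0055,"dy":-0.037,"dz":0,"rx":0,"ry":0,"rz":0,"hand":0.035},{"dx":-0.0055,"dy":-0.037,"dz":0,"rx":0,"ry":0,"rz":0,"hand":0.035},{"dx":-0.0055,"dy":-0.037,"dz":0,"rx":0,"ry":0,"rz":0,"hand":0.035},{"dx":-0.003,"dy":-0.025,"dz":0,"rx":0,"ry":0,"rz":0,"hand":0.035},{"dx":-0.002,"dy":-0.013,"dz":0,"rx":0,"ry":0,"rz":4,"hand":0.035},{"dx":0,"dy":0,"dz":0,"rx":0,"ry":0,"rz":5,"hand":0.035},{"dx":0,"dy":0,"dz":0,"rx":0,"ry":0,"rz":5,"hand":0.035},{"dx":0,"dy":0,"dz":0,"rx":0,"ry":0,"rz":0,"hand":0.035},{"dx":0,"dy":0,"dz":0,"rx":0,"ry":0,"rz":0,"hand":0.035}]'
python3 go.py 544.5 -371 33 76
```

```text
clock: 17.52
position: [0.5052, -0.113, 0.1455]
ee_rot: [-0.001, -0.0, 1.0, 0.0]
contact_force: [0.4, 0.1, -3.0]
width: 0.0494
gripper_force: 42.4
clock: 18.52
position: [0.5433, -0.371, 0.1452]
ee_rot: [-0.001, 0.121, 0.993, 0.001]
contact_force: [0.2, 0.8, -3.3]
width: 0.0492
gripper_force: 42.5
t 18.52 pos [ 543.3 -371.   145.2] psi 76.1 tiltz [-0.002  0.001 -1.   ] -> tool d mm [ -1.4   0.2 112.2] rz 0.1 F [ 0.2  0.8 -3.3] w 0.0492 gf 42.5
```

```bash
python3 -m pendant '[{"dx":-0.001,"dy":0,"dz":0.02,"rx":0,"ry":0,"rz":0,"hand":0.035},{"dx":0,"dy":0,"dz":0.035,"rx":0,"ry":0,"rz":0,"hand":0.035},{"dx":0,"dy":0,"dz":0.03,"rx":0,"ry":0,"rz":0,"hand":0.035},{"dx":0,"dy":0,"dz":0.017,"rx":0,"ry":0,"rz":0,"hand":0.035},{"dx":0,"dy":0,"dz":0.01,"rx":0,"ry":0,"rz":0,"hand":0.035},{"dx":0,"dy":0,"dz":0,"rx":0,"ry":0,"rz":0,"hand":0.035},{"dx":0,"dy":0,"dz":0,"rx":0,"ry":0,"rz":0,"hand":0.035}]'
python3 go.py 544.5 -371 22 76
python3 - <<'E'
from h import *
i=cam("scene"); g=i["frame"][:,:,::-1]
cv2.imwrite("pics/d3.png",cv2.resize(g[150:280,80:260],(720,520)))
E
```

```text
clock: 19.1
position: [0.5455, -0.3711, 0.0346]
ee_rot: [0.0, 0.121, 0.993, 0.0]
contact_force: [-0.1, 0.3, -2.7]
width: 0.0496
gripper_force: 42.3
t 19.1 pos [ 545.5 -371.1   34.6] psi 76.1 tiltz [ 0.  0. -1.] -> tool d mm [ 1.  -0.1 12.6] rz 0.1 F [-0.1  0.3 -2.7] w 0.0496 gf 42.3
```

View pics/d3.png

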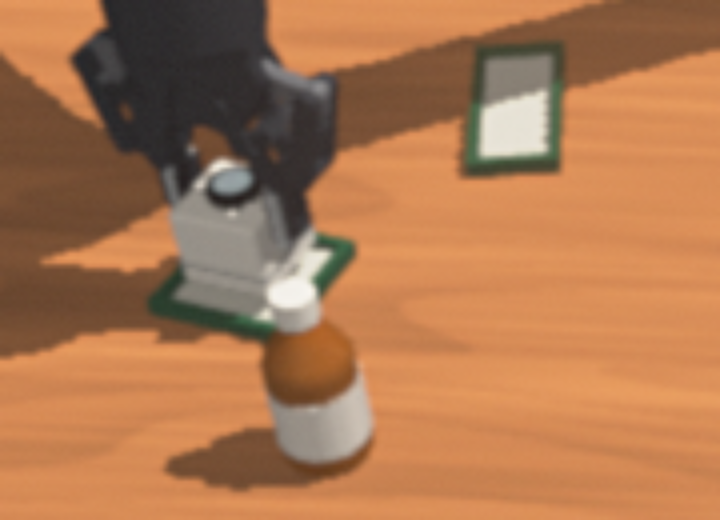

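The camera head hangs upright and aligned over the square dock (crop 225,250), and the bottle at (320,400) is clear of it. I'll seat it.

```bash
python3 -m pendant '[{"dx":0.001,"dy":0,"dz":0.006,"rx":0,"ry":0,"rz":0,"hand":0.035},{"dx":0,"dy":0,"dz":0.004,"rx":0,"ry":0,"rz":0,"hand":0.035},{"dx":0,"dy":0,"dz":0,"rx":0,"ry":0,"rz":0,"hand":0.035},{"dx":0,"dy":0,"dz":0,"rx":0,"ry":0,"rz":0,"hand":0.035}]'
python3 -m pendant '[{"dx":0,"dy":0,"dz":0.0015,"rx":0,"ry":0,"rz":0,"hand":0.035},{"dx":0,"dy":0,"dz":0,"rx":0,"ry":0,"rz":0,"hand":0.035}]'
python3 -m pendant '[{"dx":0,"dy":0,"dz":0.001,"rx":0,"ry":0,"rz":0,"hand":0.035},{"dx":0,"dy":0,"dz":0,"rx":0,"ry":0,"rz":0,"hand":0.035}]'
python3 -m pendant '[{"dx":0,"dy":0,"dz":0.001,"rx":0,"ry":0,"rz":0,"hand":0.035},{"dx":0,"dy":0,"dz":0,"rx":0,"ry":0,"rz":0,"hand":0.035}]'
```

```text
clock: 19.48
position: [0.5443, -0.3708, 0.0248]
ee_rot: [0.0, 0.122, 0.993, -0.0]
contact_force: [-0.3, -0.1, -2.1]
width: 0.049
gripper_force: 42.4
clock: 19.65
position: [0.5444, -0.3709, 0.0231]
ee_rot: [0.0, 0.122, 0.993, -0.0]
contact_force: [-0.1, -0.3, -2.7]
width: 0.0497
gripper_force: 42.4
clock: 19.82
position: [0.5443, -0.3708, 0.022]
ee_rot: [-0.0, 0.122, 0.993, 0.0]
contact_force: [-0.6, -0.1, -2.2]
width: 0.0495
gripper_force: 42.4
clock: 19.98
position: [0.5444, -0.3708, 0.0218]
ee_rot: [0.0, 0.122, 0.993, -0.0]
contact_force: [-2.0, 1.5, 3.2]
width: 0.0497
gripper_force: 43.0
```

```bash
python3 -m pendant '[{"dx":0,"dy":0,"dz":0,"rx":0,"ry":0,"rz":0,"hand":0.052},{"dx":0,"dy":0,"dz":0,"rx":0,"ry":0,"rz":0,"hand":0.06},{"dx":0,"dy":0,"dz":0,"rx":0,"ry":0,"rz":0,"hand":0.07},{"dx":0,"dy":0,"dz":0,"rx":0,"ry":0,"rz":0,"hand":0.07},{"dx":0,"dy":0,"dz":-0.02,"rx":0,"ry":0,"rz":0,"hand":0.07},{"dx":0,"dy":0,"dz":-0.035,"rx":0,"ry":0,"rz":0,"hand":0.07},{"dx":0,"dy":0,"dz":-0.04,"rx":0,"ry":0,"rz":0,"hand":0.06},{"dx":0,"dy":0,"dz":-0.04,"rx":0,"ry":0,"rz":-7,"hand":0.05},{"dx":0,"dy":0,"dz":-0.03,"rx":0,"ry":0,"rz":-7,"hand":0.05}]'
python3 -m pendant '[{"dx":-0.004,"dy":0.018,"dz":0,"rx":0,"ry":0,"rz":0,"hand":0.05},{"dx":-0.008,"dy":0.037,"dz":0,"rx":0,"ry":0,"rz":0,"hand":0.05},{"dx":-0.008,"dy":0.037,"dz":0,"rx":0,"ry":0,"rz":0,"hand":0.05},{"dx":-0.008,"dy":0.037,"dz":0,"rx":0,"ry":0,"rz":0,"hand":0.05},{"dx":-0.008,"dy":0.037,"dz":0,"rx":0,"ry":0,"rz":0,"hand":0.05},{"dx":-0.008,"dy":0.037,"dz":0,"rx":0,"ry":0,"rz":0,"hand":0.05},{"dx":-0.008,"dy":0.037,"dz":0,"rx":0,"ry":0,"rz":0,"hand":0.05},{"dx":-0.008,"dy":0.037,"dz":0,"rx":0,"ry":0,"rz":0,"hand":0.05},{"dx":-0.008,"dy":0.037,"dz":0,"rx":0,"ry":0,"rz":0,"hand":0.05},{"dx":-0.008,"dy":0.037,"dz":0,"rx":0,"ry":0,"rz":0,"hand":0.05},{"dx":-0.008,"dy":0.037,"dz":0,"rx":0,"ry":0,"rz":0,"hand":0.05},{"dx":-0.008,"dy":0.037,"dz":0,"rx":0,"ry":0,"rz":0,"hand":0.05}]'
python3 -m pendant '[{"dx":-0.008,"dy":0.037,"dz":0,"rx":0,"ry":0,"rz":0,"hand":0.05},{"dx":-0.008,"dy":0.037,"dz":0,"rx":0,"ry":0,"rz":0,"hand":0.05},{"dx":-0.001,"dy":0.006,"dz":0,"rx":0,"ry":0,"rz":0,"hand":0.05},{"dx":0,"dy":0,"dz":0,"rx":0,"ry":0,"rz":6.5,"hand":0.05},{"dx":0,"dy":0,"dz":0,"rx":0,"ry":0,"rz":0,"hand":0.05},{"dx":0,"dy":0,"dz":0,"rx":0,"ry":0,"rz":0,"hand":0.05}]'
python3 go.py 653.6 134.2 16 83.5
python3 - <<'E'
from h import *
i=cam("top"); g=i["frame"][:,:,::-1]
cv2.imwrite("pics/t4.png",g)
E
```

```text
clock: 20.73
position: [0.5451, -0.3714, 0.1896]
ee_rot: [0.001, -0.003, 1.0, -0.001]
contact_force: [-0.3, -0.6, 0.5]
width: 0.0497
gripper_force: 0.0
clock: 21.73
position: [0.6362, 0.0561, 0.1862]
ee_rot: [0.0, -0.0, 1.0, -0.0]
contact_force: [0.2, -0.1, 0.7]
width: 0.0499
gripper_force: 0.0
clock: 22.23
position: [0.6529, 0.1341, 0.1859]
ee_rot: [-0.0, 0.055, 0.998, -0.0]
contact_force: [0.2, 0.5, -0.4]
width: 0.0503
gripper_force: 0.0
t 22.23 pos [652.9 134.1 185.9] psi 83.7 tiltz [-0. -0. -1.] -> tool d mm [ -0.7   0.2 169.9] rz 0.2 F [ 0.2  0.5 -0.4] w 0.0503 gf 0.0
```

View pics/t4.png

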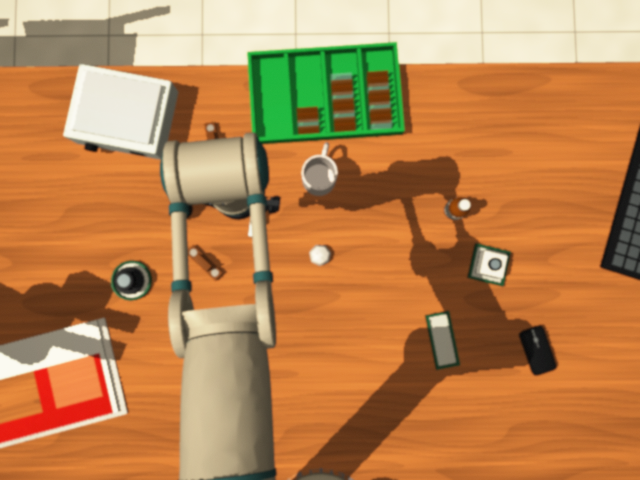

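The camera head sits in the square dock at (491,264), and the mug, bottle and blower are untouched. Now the slide.

```bash
python3 -m pendant '[{"dx":-0.0005,"dy":0,"dz":0.02,"rx":0,"ry":0,"rz":0,"hand":0.05},{"dx":0,"dy":0,"dz":0.035,"rx":0,"ry":0,"rz":0,"hand":0.05},{"dx":0,"dy":0,"dz":0.035,"rx":0,"ry":0,"rz":0,"hand":0.05},{"dx":0,"dy":0,"dz":0.035,"rx":0,"ry":0,"rz":0,"hand":0.05},{"dx":0,"dy":0,"dz":0.02,"rx":0,"ry":0,"rz":0,"hand":0.05},{"dx":0,"dy":0,"dz":0.015,"rx":0,"ry":0,"rz":0,"hand":0.05},{"dx":0,"dy":0,"dz":0.007,"rx":0,"ry":0,"rz":0,"hand":0.05},{"dx":0,"dy":0,"dz":0,"rx":0,"ry":0,"rz":0,"hand":0.05},{"dx":0,"dy":0,"dz":0,"rx":0,"ry":0,"rz":0,"hand":0.05}]'
python3 go.py 653.6 134.2 16 83.5
python3 -m pendant '[{"dx":0,"dy":0,"dz":0,"rx":0,"ry":0,"rz":0,"hand":0.04},{"dx":0,"dy":0,"dz":0,"rx":0,"ry":0,"rz":0,"hand":0.03},{"dx":0,"dy":0,"dz":0,"rx":0,"ry":0,"rz":0,"hand":0.022},{"dx":0,"dy":0,"dz":0,"rx":0,"ry":0,"rz":0,"hand":0.018},{"dx":0,"dy":0,"dz":0,"rx":0,"ry":0,"rz":0,"hand":0.01},{"dx":0,"dy":0,"dz":0,"rx":0,"ry":0,"rz":0,"hand":0.005},{"dx":0,"dy":0,"dz":0,"rx":0,"ry":0,"rz":0,"hand":0.005},{"dx":0,"dy":0,"dz":0,"rx":0,"ry":0,"rz":0,"hand":0.005}]' 30
python3 go.py 653.6 134.2 16 83.5
```

```text
clock: 23.03
position: [0.654, 0.1336, 0.0196]
ee_rot: [0.0, 0.057, 0.998, 0.0]
contact_force: [-0.3, 0.6, 0.3]
width: 0.0499
gripper_force: 0.0
t 23.03 pos [654.  133.6  19.6] psi 83.5 tiltz [ 0.001  0.    -1.   ] -> tool d mm [0.5 0.5 3.6] rz 0.0 F [-0.3  0.6  0.3] w 0.0499 gf 0.0
clock: 23.7
position: [0.6541, 0.1342, 0.0201]
ee_rot: [0.001, 0.056, 0.998, 0.0]
contact_force: [-2.3, -0.4, 6.0]
width: 0.015
gripper_force: 31.0
t 23.7 pos [654.1 134.2  20.1] psi 83.5 tiltz [ 0.001  0.    -1.   ] -> tool d mm [ 0.5 -0.1  4.1] rz 0.0 F [-2.3 -0.4  6. ] w 0.015 gf 31.0
```

```bash
python3 -m pendant '[{"dx":0,"dy":0,"dz":-0.005,"rx":0,"ry":0,"rz":0,"hand":0.005},{"dx":0,"dy":0,"dz":-0.01,"rx":0,"ry":0,"rz":0,"hand":0.005},{"dx":0,"dy":0,"dz":-0.02,"rx":0,"ry":0,"rz":-2,"hand":0.005},{"dx":0,"dy":0,"dz":-0.03,"rx":0,"ry":0,"rz":-2.5,"hand":0.005},{"dx":0,"dy":0,"dz":-0.03,"rx":0,"ry":0,"rz":-2,"hand":0.005},{"dx":0,"dy":0,"dz":-0.025,"rx":0,"ry":0,"rz":0,"hand":0.005},{"dx":0.007,"dy":-0.01,"dz":-0.01,"rx":0,"ry":0,"rz":0,"hand":0.005},{"dx":0.014,"dy":-0.021,"dz":0,"rx":0,"ry":0,"rz":0,"hand":0.005},{"dx":0.021,"dy":-0.031,"dz":0,"rx":0,"ry":0,"rz":0,"hand":0.005},{"dx":0.021,"dy":-0.031,"dz":0,"rx":0,"ry":0,"rz":0,"hand":0.005},{"dx":0.021,"dy":-0.031,"dz":0,"rx":0,"ry":0,"rz":0,"hand":0.005},{"dx":0.021,"dy":-0.031,"dz":0,"rx":0,"ry":0,"rz":0,"hand":0.005}]'
python3 go.py 383 -266 40 90
python3 -m pendant '[{"dx":0.021,"dy":-0.031,"dz":0,"rx":0,"ry":0,"rz":0,"hand":0.005},{"dx":0.021,"dy":-0.031,"dz":0,"rx":0,"ry":0,"rz":0,"hand":0.005},{"dx":0.021,"dy":-0.031,"dz":0,"rx":0,"ry":0,"rz":0,"hand":0.005},{"dx":0.021,"dy":-0.031,"dz":0,"rx":0,"ry":0,"rz":0,"hand":0.005},{"dx":0.021,"dy":-0.031,"dz":0,"rx":0,"ry":0,"rz":0,"hand":0.005},{"dx":0.021,"dy":-0.031,"dz":0,"rx":0,"ry":0,"rz":0,"hand":0.005},{"dx":0.021,"dy":-0.031,"dz":0,"rx":0,"ry":0,"rz":0,"hand":0.005},{"dx":0.012,"dy":-0.018,"dz":0,"rx":0,"ry":0,"rz":0,"hand":0.005},{"dx":0.006,"dy":-0.009,"dz":0,"rx":0,"ry":0,"rz":-5.2,"hand":0.005},{"dx":0,"dy":0,"dz":0,"rx":0,"ry":0,"rz":-5.2,"hand":0.005},{"dx":0,"dy":0,"dz":0,"rx":0,"ry":0,"rz":0,"hand":0.005},{"dx":0,"dy":0,"dz":0,"rx":0,"ry":0,"rz":0,"hand":0.005}]'
python3 go.py 383 -266.5 35 100.2
```

```text
clock: 24.7
position: [0.5459, -0.0223, 0.1482]
ee_rot: [-0.001, -0.001, 1.0, -0.0]
contact_force: [-0.3, -1.5, -1.1]
width: 0.0152
gripper_force: 30.2
t 24.7 pos [545.9 -22.3 148.2] psi 90.1 tiltz [-0.002 -0.    -1.   ] -> tool d mm [ 162.9 -243.5  108.7] rz 0.1 F [-0.3 -1.5 -1.1] w 0.0152 gf 30.2
clock: 25.7
position: [0.3826, -0.2646, 0.1486]
ee_rot: [-0.001, -0.089, 0.996, 0.001]
contact_force: [-0.8, -0.1, -1.2]
width: 0.0149
gripper_force: 30.2
t 25.7 pos [ 382.6 -264.6  148.6] psi 100.2 tiltz [-0.001  0.001 -1.   ] -> tool d mm [ -0.2  -2.1 113.6] rz 0.0 F [-0.8 -0.1 -1.2] w 0.0149 gf 30.2
```

```bash
python3 -m pendant '[{"dx":0,"dy":-0.002,"dz":0.02,"rx":0,"ry":0,"rz":0,"hand":0.005},{"dx":0,"dy":0,"dz":0.035,"rx":0,"ry":0,"rz":0,"hand":0.005},{"dx":0,"dy":0,"dz":0.03,"rx":0,"ry":0,"rz":0,"hand":0.005},{"dx":0,"dy":0,"dz":0.017,"rx":0,"ry":0,"rz":0,"hand":0.005},{"dx":0,"dy":0,"dz":0.008,"rx":0,"ry":0,"rz":0,"hand":0.005},{"dx":0,"dy":0,"dz":0,"rx":0,"ry":0,"rz":0,"hand":0.005},{"dx":0,"dy":0,"dz":0,"rx":0,"ry":0,"rz":0,"hand":0.005}]'
python3 go.py 383 -266.5 24 100.2
python3 - <<'E'
from h import *
i=cam("scene"); g=i["frame"][:,:,::-1]
cv2.imwrite("pics/d4.png",cv2.resize(g[110:240,110:290],(720,520)))
E
```

```text
clock: 26.28
position: [0.3845, -0.2668, 0.0393]
ee_rot: [0.0, -0.091, 0.996, 0.0]
contact_force: [0.1, -0.5, -0.5]
width: 0.0149
gripper_force: 30.1
t 26.28 pos [ 384.5 -266.8   39.3] psi 100.4 tiltz [ 0.  0. -1.] -> tool d mm [ 1.4  0.6 15.3] rz 0.2 F [ 0.1 -0.5 -0.5] w 0.0149 gf 30.1
```

View pics/d4.png

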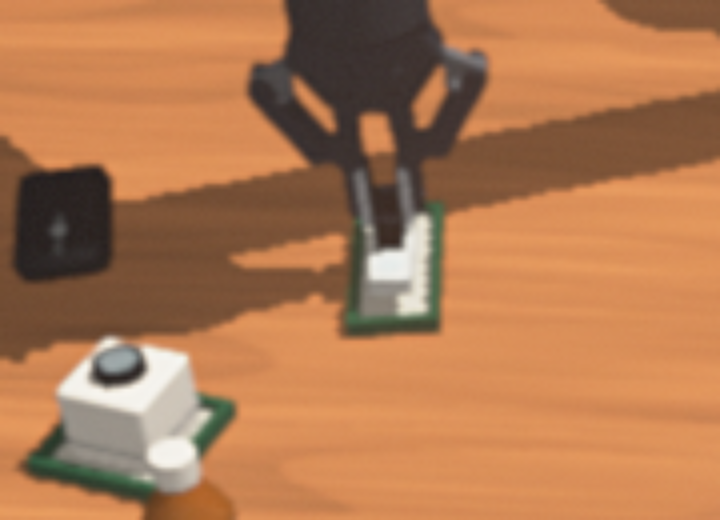

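The camera head sits flat in its dock (crop 125,400). The slide hangs aligned over the long dock (390,270), offset left about as much as parallax predicts at that height. I'll lower it.

```bash
python3 -m pendant '[{"dx":0.001,"dy":0.001,"dz":0.006,"rx":0,"ry":0,"rz":0,"hand":0.005},{"dx":0,"dy":0,"dz":0.005,"rx":0,"ry":0,"rz":0,"hand":0.005},{"dx":0,"dy":0,"dz":0.001,"rx":0,"ry":0,"rz":0,"hand":0.005},{"dx":0,"dy":0,"dz":0,"rx":0,"ry":0,"rz":0,"hand":0.005}]'
python3 -m pendant '[{"dx":0,"dy":0,"dz":0.0015,"rx":0,"ry":0,"rz":0,"hand":0.005},{"dx":0,"dy":0,"dz":0,"rx":0,"ry":0,"rz":0,"hand":0.005}]'
python3 -m pendant '[{"dx":0,"dy":0,"dz":0.001,"rx":0,"ry":0,"rz":0,"hand":0.005},{"dx":0,"dy":0,"dz":0,"rx":0,"ry":0,"rz":0,"hand":0.005}]'
python3 -m pendant '[{"dx":0,"dy":0,"dz":0.001,"rx":0,"ry":0,"rz":0,"hand":0.005},{"dx":0,"dy":0,"dz":0,"rx":0,"ry":0,"rz":0,"hand":0.005}]'
```

```text
clock: 26.67
position: [0.3828, -0.266, 0.027]
ee_rot: [-0.0, -0.091, 0.996, 0.0]
contact_force: [-0.1, -0.2, -1.3]
width: 0.0153
gripper_force: 30.2
clock: 26.83
position: [0.383, -0.2662, 0.0256]
ee_rot: [0.0, -0.091, 0.996, -0.0]
contact_force: [0.5, 0.0, -1.6]
width: 0.0151
gripper_force: 30.2
clock: 27.0
position: [0.383, -0.2661, 0.0245]
ee_rot: [0.0, -0.091, 0.996, 0.0]
contact_force: [0.6, 0.3, -1.4]
width: 0.0149
gripper_force: 30.2
clock: 27.17
position: [0.3831, -0.2662, 0.0241]
ee_rot: [0.0, -0.091, 0.996, -0.0]
contact_force: [-1.1, 0.8, 3.9]
width: 0.0152
gripper_force: 30.8
```

Seated (contact at 24.1 mm as predicted). Release, retreat upward and away, then check everything.

```bash
python3 -m pendant '[{"dx":0,"dy":0,"dz":0,"rx":0,"ry":0,"rz":0,"hand":0.018},{"dx":0,"dy":0,"dz":0,"rx":0,"ry":0,"rz":0,"hand":0.03},{"dx":0,"dy":0,"dz":0,"rx":0,"ry":0,"rz":0,"hand":0.045},{"dx":0,"dy":0,"dz":0,"rx":0,"ry":0,"rz":0,"hand":0.045},{"dx":0,"dy":0,"dz":-0.02,"rx":0,"ry":0,"rz":0,"hand":0.045},{"dx":0,"dy":0,"dz":-0.035,"rx":0,"ry":0,"rz":0,"hand":0.045},{"dx":0,"dy":0,"dz":-0.04,"rx":0,"ry":0,"rz":0,"hand":0.045},{"dx":0,"dy":0,"dz":-0.04,"rx":0,"ry":0,"rz":0,"hand":0.045},{"dx":0,"dy":0,"dz":-0.04,"rx":0,"ry":0,"rz":0,"hand":0.045},{"dx":0,"dy":0.03,"dz":-0.02,"rx":0,"ry":0,"rz":0,"hand":0.045},{"dx":0,"dy":0.04,"dz":0,"rx":0,"ry":0,"rz":0,"hand":0.045},{"dx":0,"dy":0.04,"dz":0,"rx":0,"ry":0,"rz":0,"hand":0.045}]'
python3 -m pendant '[{"dx":0,"dy":0.04,"dz":0,"rx":0,"ry":0,"rz":0,"hand":0.045},{"dx":0,"dy":0.04,"dz":0,"rx":0,"ry":0,"rz":0,"hand":0.045},{"dx":0,"dy":0.04,"dz":0,"rx":0,"ry":0,"rz":0,"hand":0.045},{"dx":0,"dy":0.03,"dz":0,"rx":0,"ry":0,"rz":0,"hand":0.045},{"dx":0,"dy":0,"dz":0,"rx":0,"ry":0,"rz":0,"hand":0.045},{"dx":0,"dy":0,"dz":0,"rx":0,"ry":0,"rz":0,"hand":0.045},{"dx":0,"dy":0,"dz":0,"rx":0,"ry":0,"rz":0,"hand":0.045}]'
python3 - <<'E'
from h import *
o=[]
for n,T in(("top",TOP),("scene",SC)):
    i=cam(n); g=i["frame"][:,:,::-1]
    if n=="scene": cv2.imwrite("pics/final.png",g)
    o.append(np.hstack([cv2.resize(g[T[k][0][1]-36:T[k][0][1]+36,T[k][0][0]-36:T[k][0][0]+36],(198,198)) for k in("d_cond","d_obj","d_cam","d_sl")]))
cv2.imwrite("pics/fc.png",np.vstack(o))
E
```

```text
clock: 28.17
position: [0.3638, -0.1579, 0.2202]
ee_rot: [0.002, -0.09, 0.996, -0.001]
contact_force: [2.5, 0.8, -0.2]
width: 0.0446
gripper_force: 0.0
clock: 28.75
position: [0.3362, -0.0108, 0.2187]
ee_rot: [0.0, -0.091, 0.996, -0.0]
contact_force: [0.1, 0.5, -0.2]
width: 0.0451
gripper_force: 0.0
```

View pics/fc.png

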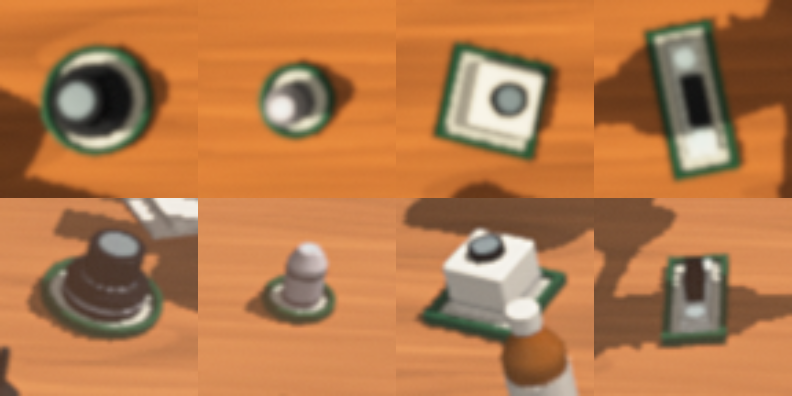

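View pics/final.png

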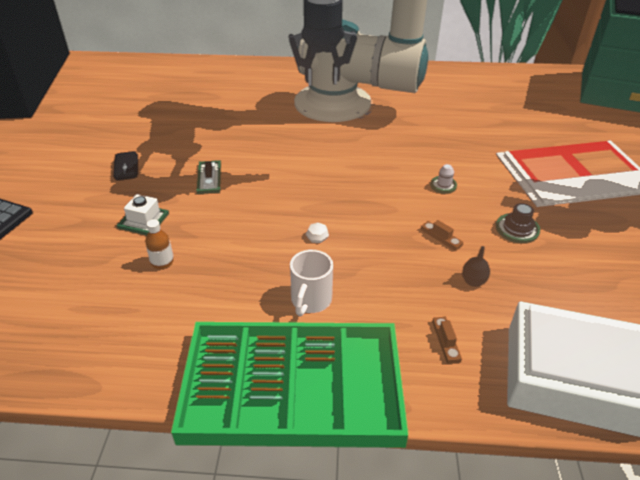

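All four parts are upright inside their rims: condenser at (518,220), objective (445,180), camera head (142,212) and slide (208,175). The mug and bottle are still standing, and the arm is clear of everything.

```bash
python3 -c "
from rig import manip; print(manip.sign_off())"
```

```text
the job is handed in; nothing more can be done
None
```

I put the condenser, objective, camera head and analyser slide upright in their own docks and handed the job in at about 29 s; the final pictures show all four inside their rims with the mug and bottle still standing.

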